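Load two tins on the carousel and hold its pan at the front

TASK

Stand exactly two of the four tins from the board upright in the open pan of the carousel, and let go of them. Then turn the carousel until the pan faces front, centred over the base's pointer, and finish while gripping its black handle so that the turntable is held still there. Leave the other two tins and everything else standing where they are.

Things in the scene. Friction and masses are not known exactly. Their poses are not given: they have to be found in the camera images.
- pan (a point): Centre of the inner floor of the round open pan on the turntable. The pan is fixed to the turntable, 110 mm across outside, 104 mm inside; its floor lies 39 mm above the table, its rim 11 mm above that floor. It is centred 95 mm from the turntable's axis; x points away from that axis, z up.
- front (a point): Where the pan's centre must be when it faces front: 95 mm from the axis, over the pointer, a dark flat bar (26 mm wide) of the fixed base that sticks out from under the turntable on the robot's side, to 210 mm from the axis, with an upright pin (14 mm across, top 38 mm above the table) near its end. The base is fixed; its place and yaw (up to 0.4 rad) differ each time.
- handle (a point): Black bar handle on a 9 mm post on the turntable's axis, fixed to the turntable: 60 mm long (its own y axis), 12 mm thick (its own x axis, which points towards the pan), 26 mm tall; origin at the bar's centre, on the axis, 128 mm above the table. Gripped across its thickness from above, it turns the turntable.
- turntable: Aluminium disc of 310 mm diameter, top 35 mm above the table, origin on the axis on its underside, x axis towards the pan. It turns endlessly both ways with light friction (about 0.1 N m, a little more when turned fast) and stays where it is left. Three fixed lidded jars (52 mm across, tops 90 mm above the table) stand at 90, 180 and 270 degrees from the pan, also 95 mm from the axis.
- board: Fixed wooden board, 310 x 210 mm, 15 mm thick, origin at the centre of its underside, on the table to the robot's right; four tins, a glass jar and a cup stand on it in two rows of three, about 95 mm apart, in any order.
- tin0_mid (a point): Centre (half-way up) of tin 1 of four alike closed plain aluminium tins: round, 36 mm diameter, 50 mm tall, 60 to 110 g, upright on the board (underside 25 mm below this point).
- tin1_mid (a point): Centre (half-way up) of tin 2 of four alike closed plain aluminium tins: round, 36 mm diameter, 50 mm tall, 60 to 110 g, upright on the board (underside 25 mm below this point).
- tin2_mid (a point): Centre (half-way up) of tin 3 of four alike closed plain aluminium tins: round, 36 mm diameter, 50 mm tall, 60 to 110 g, upright on the board (underside 25 mm below this point).
- tin3_mid (a point): Centre (half-way up) of tin 4 of four alike closed plain aluminium tins: round, 36 mm diameter, 50 mm tall, 60 to 110 g, upright on the board (underside 25 mm below this point).
- jar_mid (a point): Bystander, to be left alone: glass jar with black lid, 46 mm diameter, 65 mm tall, on the board; point about half-way up at its origin.
- beaker_mid (a point): Bystander, to be left alone: white cup, 50 mm across, 60 mm tall, on the board; point about half-way up at its origin.
- bowl_mid (a point): Bystander, to be left alone: white bowl, 100 mm across, 40 mm tall, on the table; point about half-way up at its origin.
- mug_mid (a point): Bystander, to be left alone: white mug, 72 mm across, 85 mm tall, on the table; point about half-way up at its origin.
- bottle_mid (a point): Bystander, to be left alone: white bottle, 56 mm across, 160 mm tall, on the table; point about half-way up at its origin.
- spoon_mid (a point): Bystander, to be left alone: wooden spoon lying on the table; point about half-way up at its origin.
Mind the look-alikes: they are no part of the job. Leave any blue or purple look-alike of the part that bears tin1_mid alone.

How it is judged:
On the way:
1. exactly two tins stand in the pan, let go, while the pan is still away from the front (((horizontal distance between each of tin0_mid, tin1_mid and pan below 0.04 m and horizontal distance between each of tin2_mid, tin3_mid and pan above 0.04 m) or (horizontal distance between each of tin0_mid, tin2_mid and pan below 0.04 m and horizontal distance between each of tin1_mid, tin3_mid and pan above 0.04 m) or (horizontal distance between each of tin0_mid, tin3_mid and pan below 0.04 m and horizontal distance between each of tin1_mid, tin2_mid and pan above 0.04 m) or (horizontal distance between each of tin0_mid, tin3_mid and pan above 0.04 m and horizontal distance between each of tin1_mid, tin2_mid and pan below 0.04 m) or (horizontal distance between each of tin0_mid, tin2_mid and pan above 0.04 m and horizontal distance between each of tin1_mid, tin3_mid and pan below 0.04 m) or (horizontal distance between each of tin0_mid, tin1_mid and pan above 0.04 m and horizontal distance between each of tin2_mid, tin3_mid and pan below 0.04 m)) and ((horizontal distance between tin0_mid and pan below 0.04 m and z of tin0_mid in the frame of pan between 0.018 and 0.032 m and angle between tin0_mid's own z axis and vertical below 0.2 rad) or (distance of tin0_mid from where it was at the start of the episode below 0.03 m and angle between tin0_mid's own z axis and vertical below 0.2 rad)) and ((horizontal distance between tin1_mid and pan below 0.04 m and z of tin1_mid in the frame of pan between 0.018 and 0.032 m and angle between tin1_mid's own z axis and vertical below 0.2 rad) or (distance of tin1_mid from where it was at the start of the episode below 0.03 m and angle between tin1_mid's own z axis and vertical below 0.2 rad)) and ((horizontal distance between tin2_mid and pan below 0.04 m and z of tin2_mid in the frame of pan between 0.018 and 0.032 m and angle between tin2_mid's own z axis and vertical below 0.2 rad) or (distance of tin2_mid from where it was at the start of the episode below 0.03 m and angle between tin2_mid's own z axis and vertical below 0.2 rad)) and ((horizontal distance between tin3_mid and pan below 0.04 m and z of tin3_mid in the frame of pan between 0.018 and 0.032 m and angle between tin3_mid's own z axis and vertical below 0.2 rad) or (distance of tin3_mid from where it was at the start of the episode below 0.03 m and angle between tin3_mid's own z axis and vertical below 0.2 rad)) and contact force between the fingers and tin0 below 0.1 N and contact force between the fingers and tin1 below 0.1 N and contact force between the fingers and tin2 below 0.1 N and contact force between the fingers and tin3 below 0.1 N and horizontal distance between pan and front above 0.04 m), for 0.2 s.
At the end, for the whole second after the job is handed in: Exactly two tins upright (0.2 rad) on the pan's floor, untouched; the other two upright within 30 mm of their places; pan centre within 12 mm of the front point; turntable still (under 0.1 rad/s), fingers pressing it over 8 N with the grasp point within 45 mm of the handle's centre (((horizontal distance between each of tin0_mid, tin1_mid and pan below 0.04 m and horizontal distance between each of tin2_mid, tin3_mid and pan above 0.04 m) or (horizontal distance between each of tin0_mid, tin2_mid and pan below 0.04 m and horizontal distance between each of tin1_mid, tin3_mid and pan above 0.04 m) or (horizontal distance between each of tin0_mid, tin3_mid and pan below 0.04 m and horizontal distance between each of tin1_mid, tin2_mid and pan above 0.04 m) or (horizontal distance between each of tin0_mid, tin3_mid and pan above 0.04 m and horizontal distance between each of tin1_mid, tin2_mid and pan below 0.04 m) or (horizontal distance between each of tin0_mid, tin2_mid and pan above 0.04 m and horizontal distance between each of tin1_mid, tin3_mid and pan below 0.04 m) or (horizontal distance between each of tin0_mid, tin1_mid and pan above 0.04 m and horizontal distance between each of tin2_mid, tin3_mid and pan below 0.04 m)) and ((horizontal distance between tin0_mid and pan below 0.04 m and z of tin0_mid in the frame of pan between 0.018 and 0.032 m and angle between tin0_mid's own z axis and vertical below 0.2 rad) or (distance of tin0_mid from where it was at the start of the episode below 0.03 m and angle between tin0_mid's own z axis and vertical below 0.2 rad)) and ((horizontal distance between tin1_mid and pan below 0.04 m and z of tin1_mid in the frame of pan between 0.018 and 0.032 m and angle between tin1_mid's own z axis and vertical below 0.2 rad) or (distance of tin1_mid from where it was at the start of the episode below 0.03 m and angle between tin1_mid's own z axis and vertical below 0.2 rad)) and ((horizontal distance between tin2_mid and pan below 0.04 m and z of tin2_mid in the frame of pan between 0.018 and 0.032 m and angle between tin2_mid's own z axis and vertical below 0.2 rad) or (distance of tin2_mid from where it was at the start of the episode below 0.03 m and angle between tin2_mid's own z axis and vertical below 0.2 rad)) and ((horizontal distance between tin3_mid and pan below 0.04 m and z of tin3_mid in the frame of pan between 0.018 and 0.032 m and angle between tin3_mid's own z axis and vertical below 0.2 rad) or (distance of tin3_mid from where it was at the start of the episode below 0.03 m and angle between tin3_mid's own z axis and vertical below 0.2 rad)) and contact force between the fingers and tin0 below 0.1 N and contact force between the fingers and tin1 below 0.1 N and contact force between the fingers and tin2 below 0.1 N and contact force between the fingers and tin3 below 0.1 N and horizontal distance between pan and front below 0.012 m and angular speed of turntable below 0.1 rad/s and contact force between the fingers and turntable above 8 N and distance between the grasp point and handle below 0.045 m); the arm keeps its last pose, push and grip.
It fails at once if a bystander is moved over 30 mm (distance of any of jar_mid, beaker_mid, bowl_mid, mug_mid, bottle_mid, spoon_mid from where it was at the start of the episode above 0.03 m).
It fails at once if a bystander is knocked over (angle between any of jar_mid, beaker_mid, bowl_mid, mug_mid, bottle_mid's own z axis and vertical above 0.5 rad).
It fails at once if a tin is dropped or thrown ((linear speed of tin0 above 0.75 m/s and contact force between anything else and tin0 below 0.02 N) or (linear speed of tin1 above 0.75 m/s and contact force between anything else and tin1 below 0.02 N) or (linear speed of tin2 above 0.75 m/s and contact force between anything else and tin2 below 0.02 N) or (linear speed of tin3 above 0.75 m/s and contact force between anything else and tin3 below 0.02 N)).
It also fails if it takes over 72 s, if anything falls off the work surface, if the arm or the gripper's body presses on something with over 40 N, if the wrist force passes 120 N, or if a joint passes its speed limit or range.

ROBOT

A 7-joint arm with a two-finger parallel gripper is mounted at the origin on the work surface. World frame = base frame: x ahead of the robot, y to its left, z up, the work surface at z = 0. Lengths are in m, angles in rad, forces in N, time in s.
With the tool pointing down it reaches from about 0.425 to 0.975 m from the base axis. Payload 16.7 kg.
Tool frame: the origin (TCP) lies on the centre line of the jaws, within the pads' length; the fingertips stand 25 mm ahead of it and the grasp point (between the pads) lies 6 mm ahead of it; x points along the fingers, z is the direction in which the jaws open and shut, and the axes are right-handed (so a half turn about x gives the same grasp; the last joint's range is limited). The gripper opens to 85 mm and grips with 20 to 120 N. Pads are 22 mm wide; open, the fingers measure 114 mm over their backs; the gripper's body (76 mm by 85 mm) begins 54 mm behind the grasp point. The pads swing forward as they close: fully open they stand 13 mm farther back than shut.
Start: joints at [0.975, 0.426, 0.074, 1.606, -0.034, 1.111, -0.067], TCP at [0.292, -0.609, 0.256] pointing down, gripper open.
Joint ranges: [-2.85, 2.85], [-0.5, 2.14], [-1.23, 1.37], [0.21, 2.46], [-1.02, 4.16], [0.16, 2.05], [-2.73, 2.73]. Speed limits (rad/s): [1.89, 1.89, 2.39, 2.39, 3.01, 3.01, 3.01].

INTERFACE

Orientations are given as a unit quaternion [w, x, y, z].
In Python, from bench import robot gives the robot as it stands.
- The arm moves only by the tool servo_tool, never from a script. Its argument "moves" is a list of rows, each an object with "gripper": the finger opening in mm, from 0 to 85.4; "dp": the shift along the tool's x, y, z in mm, a list of three; "angular": the turn, a rotation vector about the tool's x, y, z in degrees, a list of three. In form: [{"gripper": gripper, "dp": [tx, ty, tz], "angular": [wx, wy, wz]}, ...]. A call has 1 to 8 rows; each row shifts and turns the pose as measured when the row begins, along the tool's axes as they then stand; what a row does not reach is not made up. A row lasts 1/8 s, in which the tool goes at most 62.5 mm and 10.7 degrees, less where a joint would pass 70% of its speed; a pose out of reach is approached as far as the arm can. A call with a gripper value outside its range is refused whole. The fingers move at their own pace and stop on an object; "squeeze" is the grip in N (left out, the last holds). Time passes only in rows, so rows that do not move let the fingers close. It gives the time, the measured TCP pose, the force and the opening at its end, in the units of the state.
- robot.sense(): the state, without advancing time (a new reading comes with each control period).
- robot.snapshot(name): name is "scene" or "top" or "wrist"; returns a dict with "color" (480x640x3 uint8, red, green, blue), "range_z" (480x640 float32, m along the optical axis (not along the pixel's ray), 0 where there is no reading), "vfov" (degrees; the focal length in pixels is half the picture's height over the tangent of half this angle, whatever the lens; pixels are square), "cx", "cy" (the principal point, pixels), "pose" (4x4, takes a point from camera to world coordinates). Camera axes: x right, y down, z forward; pixel columns grow to the right and rows downward; lengths in m; the calibration is good to about 2 mm. A picture is of the moment at which its call begins.
- robot.sign_off(): hands the job in, once; it reports no verdict.
Trained networks look in a picture, given as the dict that the camera call returned (one of the last four; its "shot" number tells which), for a name from the list of things; names that differ only in an ending like _2 or _b are one class to them, and where a whole thing is asked for, a point or a joint stands for the part that bears it (a point fixed in the world has none). Each returns a list of dicts, best first, with "conf" (0 to 1); they miss things now and then, are a little off and sometimes report something else, mostly with a low value. They report only what shows in the picture. A call takes as long as a camera call. They do not tell look-alikes from the thing itself.
- robot.find_in(query, picture): "point" ([x, y, z] in m, in world coordinates, good to about 4 mm: the middle of the surface that is visible of it).
- robot.outline_of(query, picture): "pixels" (480x640 bool, what is visible of it).
- robot.spot_point(query, picture): "point" ([x, y, z] in m, in world coordinates, good to about 4 mm: a listed point, or the origin of a listed thing).
The state is a dict: "time_s": time; "joint_positions": joint angles; "joint_vel": joint speeds; "joint_torque": joint torques, N m; "eef_pos": TCP position; "eef_rot": TCP orientation; "wrist_force": force on the tool from outside, world axes, zero at the start; "torque": the same for the moment, N m; "gripper_width": finger opening in m.
Only numpy, scipy, OpenCV 4.12 (cv2) and the standard library are available. Lean on these libraries where they do the work, as an engineer would, in place of code of your own. Each camera call takes 0.05 s, during which the arm holds its last target. There are 200 camera calls.

## Working session

There is one attempt and no reset: what is moved stays moved. The work goes in short steps, Python scripts to look and compute and a tool call to move; the robot and the scene stay as the last step left them, time stands still between calls to the robot, and variables do not carry over. Pictures are saved under pics/ and viewed, about 8 in all and at most 12, crops included, and the job is handed in when it is done.

Besides the shell and the picture viewer there is one more tool, called after "Call:" as a command line: name --argument value ..., lists and objects as JSON in quotes. servo_tool: Moves the arm, as the interface text tells. Its arguments: {"type":"object","properties":{"moves":{"type":"array","items":{"type":"object","properties":{"gripper":{"type":"number"},"dp":{"type":"array","items":{"type":"number"}},"angular":{"type":"array","items":{"type":"number"}}}}},"squeeze":{"type":"number"}},"required":["moves"]}

```bash
mkdir -p pics; ls
cat > h.py <<'E'
import numpy as np, cv2
from bench import robot
from scipy.spatial.transform import Rotation as R
def rot(s): q=s["eef_rot"]; return R.from_quat([q[1],q[2],q[3],q[0]])
def save(p,n): cv2.imwrite("pics/"+n,p["color"][:,:,::-1])
def f(p): return 240/np.tan(np.radians(p["vfov"])/2)
def world(p):
    v,u=np.mgrid[:480,:640]; z=p["range_z"]; k=f(p)
    P=np.stack([(u-p["cx"])/k*z,(v-p["cy"])/k*z,z],-1)
    return P@p["pose"][:3,:3].T+p["pose"][:3,3]
def proj(p,w):
    c=np.linalg.inv(p["pose"])@np.append(w,1); return np.round([p["cx"]+f(p)*c[0]/c[2],p["cy"]+f(p)*c[1]/c[2]])
E
python3 - <<'E'
from h import *
s=robot.sense(); print(s["time_s"],s["eef_pos"],rot(s).as_matrix().round(3).tolist())
for n in ["top","scene"]:
    p=robot.snapshot(n); save(p,n+"0.png"); print(n,p["pose"].round(3).tolist())
    for q in ["tin0_mid","pan","front","handle","turntable","board","jar_mid","beaker_mid","bowl_mid","mug_mid","bottle_mid","spoon_mid"]:
        for d in robot.spot_point(q,p)[:6]: print(q,round(d["conf"],2),np.round(d["point"],3),proj(p,d["point"]))
print(robot.sense()["time_s"])
E
```

```text
pics
0.0 [ 0.29145264 -0.60844445  0.25561057] [[-0.001, 0.902, 0.432], [0.001, 0.432, -0.902], [-1.0, -0.0, -0.001]]
top [[-0.021, -0.996, 0.087, 0.47], [-1.0, 0.022, 0.0, -0.021], [-0.002, -0.087, -0.996, 1.378], [0.0, 0.0, 0.0, 1.0]]
tin0_mid 0.53 [ 0.49  -0.316  0.043] [421. 279.]
pan 0.63 [0.622 0.138 0.035] [256. 235.]
front 0.67 [0.441 0.192 0.04 ] [237. 301.]
handle 0.58 [0.539 0.185 0.132] [234. 263.]
handle 0.42 [ 0.513 -0.221  0.048] [386. 271.]
turntable 0.57 [0.54  0.182 0.019] [241. 265.]
turntable 0.52 [ 0.418 -0.193  0.042] [377. 306.]
jar_mid 0.83 [ 0.604 -0.246  0.043] [394. 238.]
beaker_mid 0.81 [ 0.517 -0.223  0.045] [387. 270.]
bowl_mid 0.81 [0.778 0.062 0.023] [283. 180.]
mug_mid 0.67 [ 0.778 -0.196  0.046] [374. 177.]
bottle_mid 0.9 [0.551 0.458 0.08 ] [135. 262.]
bottle_mid 0.25 [ 0.513 -0.222  0.048] [387. 271.]
spoon_mid 0.6 [ 0.544 -0.528  0.002] [491. 259.]
spoon_mid 0.53 [ 0.779 -0.2    0.045] [375. 176.]
spoon_mid 0.46 [0.55  0.461 0.082] [134. 262.]
scene [[0.838, 0.364, -0.406, 1.118], [0.545, -0.583, 0.602, -0.818], [-0.018, -0.726, -0.687, 0.991], [0.0, 0.0, 0.0, 1.0]]
tin0_mid 0.95 [ 0.491 -0.321  0.035] [206. 320.]
pan 0.77 [0.627 0.146 0.037] [364. 222.]
front 0.56 [0.45  0.19  0.042] [316. 190.]
handle 0.75 [0.538 0.184 0.131] [343. 175.]
turntable 0.67 [0.541 0.181 0.023] [343. 208.]
turntable 0.26 [ 0.574 -0.341  0.038] [230. 342.]
board 0.84 [ 0.497 -0.268  0.003] [226. 315.]
jar_mid 0.89 [ 0.604 -0.242  0.05 ] [268. 314.]
beaker_mid 0.84 [ 0.516 -0.22   0.045] [244. 293.]
beaker_mid 0.67 [ 0.42  -0.19   0.042] [220. 269.]
bowl_mid 0.62 [0.779 0.055 0.017] [400. 271.]
mug_mid 0.98 [ 0.782 -0.199  0.041] [348. 338.]
bottle_mid 0.74 [0.554 0.465 0.082] [396. 142.]
bottle_mid 0.45 [0.538 0.183 0.128] [343. 176.]
spoon_mid 0.7 [ 0.542 -0.527  0.006] [159. 410.]
1.3
```

Run:
```python
import cv2
a=cv2.imread("pics/top0.png")[160:340,180:460]; cv2.imwrite("pics/topc.png",cv2.resize(a,(800,514),interpolation=cv2.INTER_CUBIC))
```

```text
(no output)
```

View pics/topc.png

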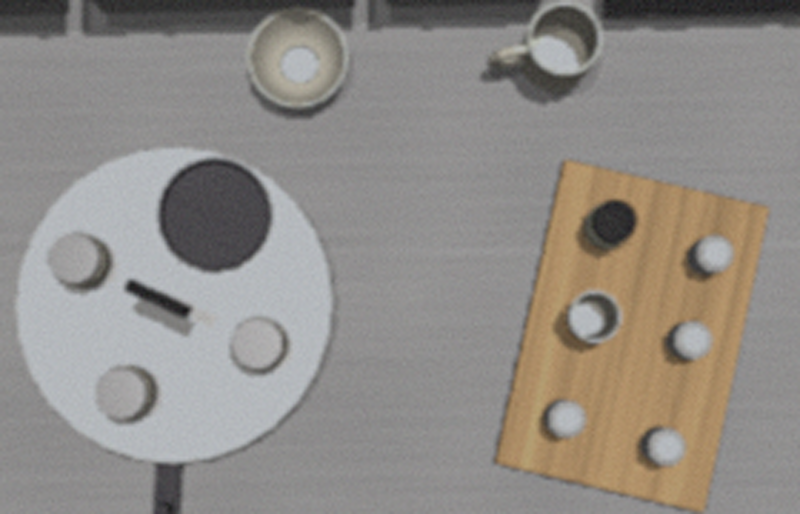

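View pics/scene0.png

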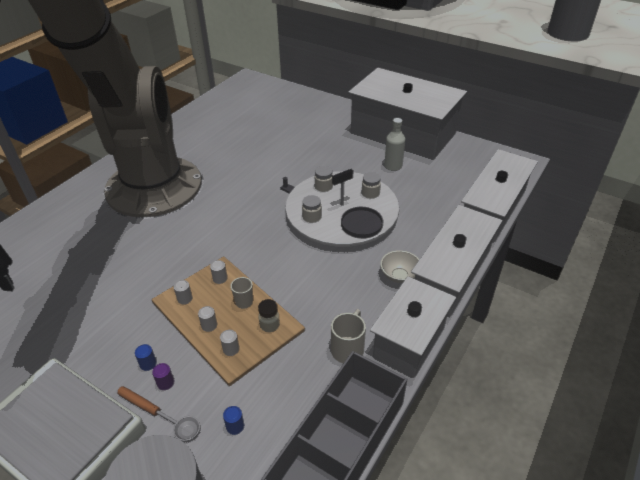

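The four plain silver tins on the board are at crop pixels (713,255), (690,340), (565,418) and (663,447). They match the description: aluminium and on the board. The blue and purple look-alikes lie off the board in the scene picture, at (145,357), (163,376) and (234,419), and I'll leave those alone. The pan is at crop (215,213), the handle at (158,300) and the pointer at (168,490). Next I'll measure positions from depth.

Run:
```python
from h import *
for n in ["top","scene"]:
    p=robot.snapshot(n); W=world(p); x,y,z=W[...,0],W[...,1],W[...,2]
    def blobs(m,lab,mn=15):
        k,l,st,c=cv2.connectedComponentsWithStats(m.astype(np.uint8))
        for i in range(1,k):
            if st[i,4]>=mn:
                q=W[l==i]; cc,r=cv2.minEnclosingCircle(q[:,:2].astype(np.float32)*1000)
                print(n,lab,st[i,4],q.mean(0).round(4),"circ",np.round(cc),round(r))
    V=p["range_z"]>0
    blobs(V&(z>.058)&(z<.07)&(y<-.12)&(y>-.45)&(x<.68)&(x>.3),"tin")
    T=V&(np.hypot(x-.54,y-.183)<.17)
    blobs(T&(z>.082)&(z<.1),"jar")
    m=T&(z>.115)&(z<.15); blobs(m,"handle",5)
    q=W[m][:,:2]; d=np.linalg.svd(q-q.mean(0))[2][0]; print("hdl dir",d, np.degrees(np.arctan2(d[1],d[0])))
    g=p["color"].max(-1)<95
    blobs(T&g&(z<.06)&(z>.025),"pan")
    b=V&g&(x<.40)&(x>.3)&(abs(y-.19)<.08)&(z<.05)&(z>.004); blobs(b,"ptr")
    blobs(V&(x<.40)&(x>.3)&(abs(y-.19)<.08)&(z<.05)&(z>.028),"pin",3)
```

```text
top tin 126 [ 0.5713 -0.3398  0.0641] circ [ 571. -341.] 18
top tin 19 [ 0.513  -0.2398  0.0652] circ [ 514. -233.] 18
top tin 130 [ 0.4896 -0.3163  0.064 ] circ [ 489. -317.] 18
top tin 131 [ 0.4176 -0.1937  0.0641] circ [ 417. -194.] 18
top tin 135 [ 0.3893 -0.2868  0.0638] circ [ 389. -287.] 18
top jar 251 [0.5778 0.2656 0.0899] circ [579. 266.] 24
top jar 245 [0.4944 0.0956 0.0904] circ [494.  96.] 24
top jar 258 [0.4512 0.2222 0.0902] circ [451. 222.] 24
top handle 118 [0.5358 0.1797 0.14  ] circ [534. 182.] 30
hdl dir [-0.43812784 -0.89891267] -115.98449096032371
top pan 1161 [0.6221 0.1415 0.0399] circ [621. 140.] 54
top ptr 147 [0.3542 0.1938 0.0127] circ [354. 193.] 27
top pin 231 [0.3928 0.183  0.0349] circ [398. 181.] 68
top pin 21 [0.3369 0.1936 0.0373] circ [337. 194.] 7
scene tin 133 [ 0.4218 -0.1974  0.0632] circ [ 421. -197.] 19
scene tin 74 [ 0.5033 -0.212   0.064 ] circ [ 509. -217.] 20
scene tin 149 [ 0.3939 -0.2902  0.0634] circ [ 391. -289.] 19
scene tin 65 [ 0.5292 -0.2351  0.064 ] circ [ 519. -225.] 23
scene tin 174 [ 0.4941 -0.3196  0.0632] circ [ 492. -319.] 
[... 388 characters left out ...]
13] circ [537. 181.] 32
hdl dir [-0.44404237 -0.89600579] -116.36208633008826
scene pan 110 [0.4614 0.2046 0.0475] circ [452. 216.] 28
scene pan 114 [0.5871 0.2467 0.048 ] circ [580. 259.] 26
scene pan 26 [0.5371 0.1807 0.0453] circ [533. 185.] 14
scene pan 1063 [0.6223 0.1396 0.0401] circ [625. 139.] 59
scene pan 118 [0.5054 0.0778 0.0485] circ [498.  89.] 25
scene pan 49 [0.6851 0.1438 0.0287] circ [681. 157.] 52
scene pan 68 [0.5331 0.0313 0.0286] circ [524.  43.] 66
scene pan 66 [0.6362 0.0648 0.029 ] circ [632.  69.] 49
scene ptr 107 [0.346  0.1902 0.0149] circ [350. 190.] 20
scene pin 24 [0.3409 0.1917 0.0343] circ [340. 194.] 10
scene pin 104 [0.3936 0.1813 0.0336] circ [397. 184.] 60
```

Call:
servo_tool --moves '[{"gripper": 60,"dp": [0,46,-15],"angular": [0,0,0]},{"gripper": 60,"dp": [0,46,-15],"angular": [0,0,0]},{"gripper": 60,"dp": [0,46,-15],"angular": [0,0,0]},{"gripper": 60,"dp": [0,46,-15],"angular": [0,0,0]},{"gripper": 60,"dp": [10,46,-15],"angular": [0,0,0]},{"gripper": 60,"dp": [20,46,-15],"angular": [0,0,0]},{"gripper": 60,"dp": [20,46,-15],"angular": [0,0,0]},{"gripper": 60,"dp": [20,46,-15],"angular": [0,0,0]}]' --squeeze 30

```text
time_s: 2.4
eef_pos: [0.578, -0.339, 0.1865]
eef_rot: [0.598, 0.379, 0.595, -0.38]
wrist_force: [0.4, 0.1, 0.5]
gripper_width: 0.0601
```

```bash
cat >> h.py <<'E'
def to(x,y,z,s=None):
    s=s or robot.sense(); r=rot(s); d=np.array([x,y,z])-s["eef_pos"]
    print("t",round(s["time_s"],2),"pos",np.round(s["eef_pos"],4),"dp mm",(r.inv().apply(d)*1000).round(1),"w",round(s["gripper_width"],4),"F",np.round(s["wrist_force"],1),"tilt deg",np.degrees(r.inv().apply(np.cross(r.apply([1,0,0]),[0,0,-1]))).round(2))
def tops(p,z0=.058,z1=.07):
    W=world(p); x,y,z=W[...,0],W[...,1],W[...,2]
    k,l,st,c=cv2.connectedComponentsWithStats(((p["range_z"]>0)&(z>z0)&(z<z1)).astype(np.uint8))
    for i in range(1,k):
        if st[i,4]>300:
            q=W[l==i]; cc,r=cv2.minEnclosingCircle(q[:,:2].astype(np.float32)*1000); print(st[i,4],q.mean(0).round(4),"circ",np.round(cc),round(r,1))
E
python3 - <<'E'
from h import *
to(.5725,-.342,.055)
p=robot.snapshot("wrist"); save(p,"w1.png"); tops(p)
E
```

```text
t 2.4 pos [ 0.578  -0.339   0.1865] dp mm [131.5  -6.4  -0.3] w 0.0601 F [0.4 0.1 0.5] tilt deg [ 0.    0.31 -0.05]
506 [ 0.5322 -0.2299  0.0642] circ [ 521. -224.] 22.9
1998 [ 0.574  -0.3382  0.0631] circ [ 573. -339.] 18.0
947 [ 0.5016 -0.2119  0.0642] circ [ 513. -219.] 21.5
497 [ 0.4972 -0.324   0.0625] circ [ 494. -321.] 16.3
1627 [ 0.4221 -0.1937  0.063 ] circ [ 419. -192.] 18.4
2278 [ 0.5261 -0.6273  0.0627] circ [ 516. -628.] 58.1
```

View pics/w1.png

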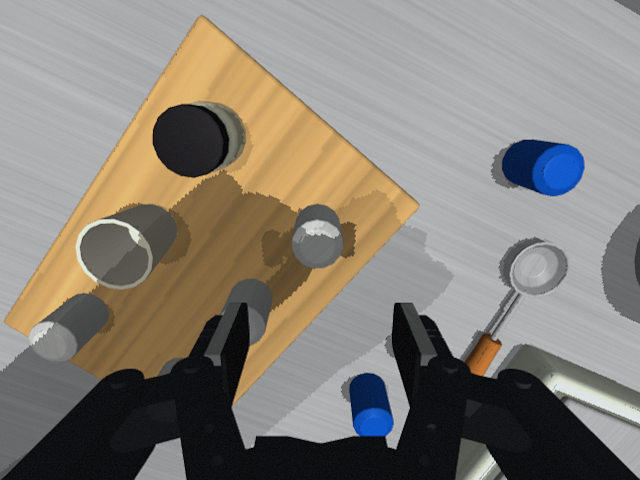

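The silver tin A is centred at pixel (317,240), on the board and between the jaws' lines. The blue look-alikes at (545,167) and (371,405) are off the board. Descending.

Call:
servo_tool --moves '[{"gripper": 60,"dp": [33,-4,-1],"angular": [0,0,0]},{"gripper": 60,"dp": [33,0,0],"angular": [0,0,0]},{"gripper": 60,"dp": [33,0,0],"angular": [0,0,0]},{"gripper": 60,"dp": [30,0,0],"angular": [0,0,0]},{"gripper": 60,"dp": [0,0,0],"angular": [0,0,0]}]'

```text
time_s: 3.08
eef_pos: [0.5803, -0.3302, 0.0507]
eef_rot: [0.6, 0.377, 0.598, -0.375]
wrist_force: [-0.1, -0.3, 0.2]
gripper_width: 0.06
```

Run:
```python
from h import *
to(.5735,-.3395,.055)
```

```text
t 3.08 pos [ 0.5803 -0.3302  0.0507] dp mm [ -4.3 -10.2   5.4] w 0.06 F [-0.1 -0.3  0.2] tilt deg [ 0.    0.03 -0.17]
```

Call:
servo_tool --moves '[{"gripper": 60,"dp": [-2,-10,4],"angular": [0,0,0]},{"gripper": 60,"dp": [0,0,0],"angular": [0,0,0]}]'

```text
time_s: 3.32
eef_pos: [0.5732, -0.3399, 0.0553]
eef_rot: [0.6, 0.377, 0.597, -0.375]
wrist_force: [-1.0, 0.1, 0.2]
gripper_width: 0.0601
```

Run:
```python
from h import *
to(.5735,-.3395,.055)
```

```text
t 3.33 pos [ 0.5732 -0.3399  0.0553] dp mm [ 0.3  0.4 -0.2] w 0.0601 F [-1.   0.1  0.2] tilt deg [ 0.    0.16 -0.24]
```

Call:
servo_tool --moves '[{"gripper": 30,"dp": [0,0,0],"angular": [0,0,0]},{"gripper": 30,"dp": [0,0,0],"angular": [0,0,0]},{"gripper": 30,"dp": [0,0,0],"angular": [0,0,0]},{"gripper": 30,"dp": [0,0,0],"angular": [0,0,0]},{"gripper": 30,"dp": [-15,0,0],"angular": [0,0,0]},{"gripper": 30,"dp": [-25,0,0],"angular": [0,0,0]},{"gripper": 30,"dp": [-40,0,0],"angular": [0,0,0]},{"gripper": 30,"dp": [-40,0,0],"angular": [0,0,0]}]' --squeeze 30

```text
time_s: 4.32
eef_pos: [0.5721, -0.339, 0.1805]
eef_rot: [0.6, 0.377, 0.598, -0.375]
wrist_force: [-0.2, -0.2, -0.9]
gripper_width: 0.0349
```

Run:
```python
from h import *
to(.644,.150,.22)
```

```text
t 4.33 pos [ 0.5721 -0.339   0.1805] dp mm [ -39.   277.5 -409. ] w 0.0349 F [-0.2 -0.2 -0.9] tilt deg [ 0.    0.07 -0.2 ]
```

Call:
servo_tool --moves '[{"gripper": 30,"dp": [-20,23,-34],"angular": [0,0,0]},{"gripper": 30,"dp": [-18,23,-34],"angular": [0,0,0]},{"gripper": 30,"dp": [0,23,-34],"angular": [0,0,0]},{"gripper": 30,"dp": [0,23,-34],"angular": [0,0,0]},{"gripper": 30,"dp": [0,23,-34],"angular": [0,0,0]},{"gripper": 30,"dp": [0,23,-34],"angular": [0,0,0]},{"gripper": 30,"dp": [0,23,-34],"angular": [0,0,0]},{"gripper": 30,"dp": [0,23,-34],"angular": [0,0,0]}]'

```text
time_s: 5.32
eef_pos: [0.6222, -0.0089, 0.2329]
eef_rot: [0.604, 0.379, 0.592, -0.376]
wrist_force: [1.3, 0.2, -1.4]
gripper_width: 0.0345
```

Call:
servo_tool --moves '[{"gripper": 30,"dp": [0,23,-34],"angular": [0,0,0]},{"gripper": 30,"dp": [0,23,-34],"angular": [0,0,0]},{"gripper": 30,"dp": [0,15,-25],"angular": [0,0,0]},{"gripper": 30,"dp": [0,0,0],"angular": [0,0,0]}]'

```text
time_s: 5.82
eef_pos: [0.6373, 0.1093, 0.237]
eef_rot: [0.605, 0.379, 0.592, -0.374]
wrist_force: [1.2, -0.7, 0.4]
gripper_width: 0.035
```

Run:
```python
from h import *
to(.644,.150,.13)
```

```text
t 5.83 pos [0.6373 0.1093 0.237 ] dp mm [107.   21.9 -35. ] w 0.035 F [ 1.2 -0.7  0.4] tilt deg [ 0.    0.68 -0.94]
```

Call:
servo_tool --moves '[{"gripper": 30,"dp": [30,11,-18],"angular": [0,0.7,-0.9]},{"gripper": 30,"dp": [35,11,-17],"angular": [0,0,0]},{"gripper": 30,"dp": [30,0,0],"angular": [0,0,0]},{"gripper": 30,"dp": [0,0,0],"angular": [0,0,0]}]'

```text
time_s: 6.32
eef_pos: [0.6439, 0.1484, 0.1437]
eef_rot: [0.599, 0.378, 0.597, -0.377]
wrist_force: [-0.2, -0.9, -0.5]
gripper_width: 0.0351
```

Run:
```python
from h import *
to(.644,.150,.079)
```

```text
t 6.33 pos [0.6439 0.1484 0.1437] dp mm [64.7  0.5 -1.6] w 0.0351 F [-0.2 -0.9 -0.5] tilt deg [-0.    0.12 -0.19]
```

Call:
servo_tool --moves '[{"gripper": 30,"dp": [25,0,-1],"angular": [0,0,0]},{"gripper": 30,"dp": [25,0,0],"angular": [0,0,0]},{"gripper": 30,"dp": [5,0,0],"angular": [0,0,0]},{"gripper": 30,"dp": [3,0,0],"angular": [0,0,0]},{"gripper": 30,"dp": [0,0,0],"angular": [0,0,0]}]'

```text
time_s: 6.95
eef_pos: [0.6481, 0.147, 0.0937]
eef_rot: [0.601, 0.381, 0.594, -0.376]
wrist_force: [-0.6, 0.6, -1.3]
gripper_width: 0.0348
```

Run:
```python
from h import *
to(.644,.150,.079)
```

```text
t 6.95 pos [0.6481 0.147  0.0937] dp mm [14.6 -2.6 -4.6] w 0.0348 F [-0.6  0.6 -1.3] tilt deg [ 0.   0.3 -0.7]
```

Call:
servo_tool --moves '[{"gripper": 30,"dp": [7,-2,-4],"angular": [0,0.3,-0.7]},{"gripper": 30,"dp": [4,0,0],"angular": [0,0,0]},{"gripper": 30,"dp": [2,0,0],"angular": [0,0,0]},{"gripper": 30,"dp": [0,0,0],"angular": [0,0,0]}]'

```text
time_s: 7.45
eef_pos: [0.6451, 0.1502, 0.0812]
eef_rot: [0.598, 0.378, 0.597, -0.378]
wrist_force: [-0.5, -0.5, -1.0]
gripper_width: 0.035
```

Run:
```python
from h import *
to(.644,.150,.079)
```

```text
t 7.45 pos [0.6451 0.1502 0.0812] dp mm [ 2.2 -1.  -0.2] w 0.035 F [-0.5 -0.5 -1. ] tilt deg [ 0.   -0.01 -0.04]
```

Call:
servo_tool --moves '[{"gripper": 30,"dp": [1.5,-1,0],"angular": [0,0,0]},{"gripper": 30,"dp": [1.5,0,0],"angular": [0,0,0]},{"gripper": 30,"dp": [0,0,0],"angular": [0,0,0]}]'

```text
time_s: 7.82
eef_pos: [0.6456, 0.1511, 0.0814]
eef_rot: [0.598, 0.38, 0.597, -0.377]
wrist_force: [-0.9, -0.1, -0.4]
gripper_width: 0.0345
```

Call:
servo_tool --moves '[{"gripper": 30,"dp": [3,-1,0],"angular": [0,0,0]},{"gripper": 30,"dp": [3,0,0],"angular": [0,0,0]}]'

```text
time_s: 8.07
eef_pos: [0.6467, 0.153, 0.0805]
eef_rot: [0.6, 0.381, 0.596, -0.374]
wrist_force: [-17.3, 2.6, 46.4]
gripper_width: 0.0348
```

Call:
servo_tool --moves '[{"gripper": 30,"dp": [-1,-2,1],"angular": [0,0,0]},{"gripper": 50,"dp": [0,0,0],"angular": [0,0,0]},{"gripper": 50,"dp": [0,0,0],"angular": [0,0,0]},{"gripper": 50,"dp": [0,0,0],"angular": [0,0,0]}]'

```text
time_s: 8.57
eef_pos: [0.6454, 0.1512, 0.0815]
eef_rot: [0.6, 0.381, 0.596, -0.374]
wrist_force: [-0.1, -1.5, 0.2]
gripper_width: 0.0499
```

Call:
servo_tool --moves '[{"gripper": 50,"dp": [-15,0,0],"angular": [0,0,0]},{"gripper": 50,"dp": [-30,0,0],"angular": [0,0,0]},{"gripper": 50,"dp": [-40,0,0],"angular": [0,0,0]},{"gripper": 50,"dp": [-40,0,0],"angular": [0,0,0]},{"gripper": 50,"dp": [-40,0,0],"angular": [0,0,0]}]'

```text
time_s: 9.2
eef_pos: [0.6422, 0.1499, 0.2515]
eef_rot: [0.599, 0.38, 0.597, -0.375]
wrist_force: [-0.1, 0.2, -0.8]
gripper_width: 0.0501
```

Run:
```python
from h import *
p=robot.snapshot("wrist"); save(p,"w2.png"); print("wrist tins in pan");tops(p,.082,.0875+.006)
p=robot.snapshot("top"); print("top");W=world(p)
m=(W[...,2]>.08)&(W[...,2]<.1)&(np.hypot(W[...,0]-.623,W[...,1]-.14)<.05);print(m.sum(),W[m].mean(0) if m.any() else "")
to(.491,-.3185,.15)
```

```text
wrist tins in pan
1561 [0.6458 0.1526 0.0871] circ [645. 152.] 18.0
2949 [0.5791 0.269  0.0891] circ [577. 270.] 24.1
792 [0.4672 0.2254 0.088 ] circ [457. 225.] 23.0
1993 [0.5008 0.0984 0.0888] circ [498.  98.] 24.3
top
0 
t 9.3 pos [0.6443 0.1506 0.2553] dp mm [ 100.4 -341.1  358. ] w 0.0503 F [ 0.7  0.1 -0.2] tilt deg [ 0.   -0.01 -0.81]
```

View pics/w2.png

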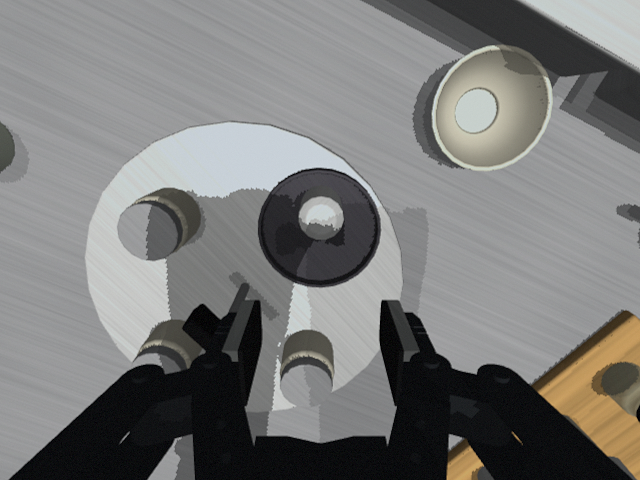

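The first tin stands upright inside the pan at pixel (321,215). Now the second tin, B.

Call:
servo_tool --moves '[{"gripper": 60,"dp": [0,-40,42],"angular": [0,0,-0.8]},{"gripper": 60,"dp": [0,-40,42],"angular": [0,0,0]},{"gripper": 60,"dp": [0,-40,42],"angular": [0,0,0]},{"gripper": 60,"dp": [0,-40,42],"angular": [0,0,0]},{"gripper": 60,"dp": [0,-40,42],"angular": [0,0,0]},{"gripper": 60,"dp": [20,-40,42],"angular": [0,0,0]},{"gripper": 60,"dp": [20,-40,42],"angular": [0,0,0]},{"gripper": 60,"dp": [20,-40,42],"angular": [0,0,0]}]'

```text
time_s: 10.3
eef_pos: [0.4983, -0.2975, 0.1989]
eef_rot: [0.602, 0.377, 0.597, -0.373]
wrist_force: [0.5, -0.6, -0.1]
gripper_width: 0.0599
```

Run:
```python
from h import *
p=robot.snapshot("wrist"); tops(p)
to(.491,-.3185,.055)
```

```text
647 [ 0.5037 -0.2122  0.064 ] circ [ 514. -220.] 21.6
1775 [ 0.4918 -0.3139  0.0631] circ [ 491. -314.] 17.9
1753 [ 0.4208 -0.193   0.0631] circ [ 418. -192.] 18.4
682 [ 0.3951 -0.2923  0.0628] circ [ 391. -288.] 18.2
3567 [ 0.461  -0.5972  0.0627] circ [ 465. -615.] 65.1
t 10.35 pos [ 0.4936 -0.3052  0.1963] dp mm [141.3  -8.7  10.4] w 0.0597 F [-7.4 -7.9 -2.9] tilt deg [ 0.    0.19 -0.23]
```

Call:
servo_tool --moves '[{"gripper": 60,"dp": [30,-7,8],"angular": [0,0,0]},{"gripper": 60,"dp": [30,0,0],"angular": [0,0,0]},{"gripper": 60,"dp": [0,0,0],"angular": [0,0,0]}]'

```text
time_s: 10.72
eef_pos: [0.4893, -0.3185, 0.1356]
eef_rot: [0.599, 0.379, 0.595, -0.379]
wrist_force: [-0.2, 0.6, 0.3]
gripper_width: 0.0601
```

Run:
```python
from h import *
p=robot.snapshot("wrist"); tops(p)
to(.4905,-.3165,.055)
```

```text
1614 [ 0.5066 -0.2084  0.0643] circ [ 514. -219.] 21.7
360 [ 0.5278 -0.2369  0.0642] circ [ 522. -232.] 19.7
3039 [ 0.4922 -0.314   0.0631] circ [ 490. -315.] 18.2
3000 [ 0.4215 -0.1937  0.063 ] circ [ 419. -193.] 18.5
t 10.78 pos [ 0.49  -0.319  0.137] dp mm [81.9  1.1 -2.5] w 0.0599 F [-0.2  0.2  0.9] tilt deg [-0.    0.31 -0.29]
```

Call:
servo_tool --moves '[{"gripper": 60,"dp": [25,1,-3],"angular": [0,0,0]},{"gripper": 60,"dp": [25,0,0],"angular": [0,0,0]},{"gripper": 60,"dp": [20,0,0],"angular": [0,0,0]},{"gripper": 60,"dp": [8,0,0],"angular": [0,0,0]},{"gripper": 60,"dp": [0,0,0],"angular": [0,0,0]}]'

```text
time_s: 11.4
eef_pos: [0.4956, -0.3167, 0.0656]
eef_rot: [0.604, 0.379, 0.591, -0.377]
wrist_force: [0.6, -0.6, 0.2]
gripper_width: 0.0598
```

Run:
```python
from h import *
to(.4905,-.3155,.055)
```

```text
t 11.4 pos [ 0.4956 -0.3167  0.0656] dp mm [10.5 -4.2 -3.4] w 0.0598 F [ 0.6 -0.6  0.2] tilt deg [ 0.    0.77 -0.69]
```

Call:
servo_tool --moves '[{"gripper": 60,"dp": [10,-4,-3],"angular": [0,0.8,-0.7]},{"gripper": 60,"dp": [0,0,0],"angular": [0,0,0]}]'

```text
time_s: 11.65
eef_pos: [0.4913, -0.316, 0.0566]
eef_rot: [0.598, 0.378, 0.597, -0.378]
wrist_force: [-0.1, 0.2, -0.6]
gripper_width: 0.06
```

Run:
```python
from h import *
to(.4905,-.3155,.055)
```

```text
t 11.65 pos [ 0.4913 -0.316   0.0566] dp mm [ 1.6 -0.5 -0.8] w 0.06 F [-0.1  0.2 -0.6] tilt deg [ 0.    0.01 -0.01]
```

Call:
servo_tool --moves '[{"gripper": 30,"dp": [0,0,0],"angular": [0,0,0]},{"gripper": 30,"dp": [0,0,0],"angular": [0,0,0]},{"gripper": 30,"dp": [0,0,0],"angular": [0,0,0]},{"gripper": 30,"dp": [0,0,0],"angular": [0,0,0]},{"gripper": 30,"dp": [-15,0,0],"angular": [0,0,0]},{"gripper": 30,"dp": [-30,0,0],"angular": [0,0,0]},{"gripper": 30,"dp": [-50,0,0],"angular": [0,0,0]},{"gripper": 30,"dp": [-50,0,0],"angular": [0,0,0]}]'

```text
time_s: 12.65
eef_pos: [0.4898, -0.3153, 0.2057]
eef_rot: [0.596, 0.378, 0.599, -0.378]
wrist_force: [0.3, -0.3, -0.5]
gripper_width: 0.035
```

Run:
```python
from h import *
to(.602,.129,.235)
```

```text
t 12.65 pos [ 0.4898 -0.3153  0.2057] dp mm [ -28.8  291.3 -353.7] w 0.035 F [ 0.3 -0.3 -0.5] tilt deg [-0.   -0.22  0.16]
```

Call:
servo_tool --moves '[{"gripper": 30,"dp": [-20,29,-35],"angular": [0,0,0]},{"gripper": 30,"dp": [-20,29,-35],"angular": [0,0,0]},{"gripper": 30,"dp": [0,29,-35],"angular": [0,0,0]},{"gripper": 30,"dp": [0,29,-35],"angular": [0,0,0]},{"gripper": 30,"dp": [0,29,-35],"angular": [0,0,0]},{"gripper": 30,"dp": [0,29,-35],"angular": [0,0,0]},{"gripper": 30,"dp": [0,29,-35],"angular": [0,0,0]},{"gripper": 30,"dp": [0,29,-35],"angular": [0,0,0]}]'

```text
time_s: 13.65
eef_pos: [0.5834, 0.0424, 0.2617]
eef_rot: [0.6, 0.382, 0.592, -0.38]
wrist_force: [1.0, -0.2, 0.1]
gripper_width: 0.035
```

Call:
servo_tool --moves '[{"gripper": 30,"dp": [0,29,-35],"angular": [0,0,0]},{"gripper": 30,"dp": [0,26,-33],"angular": [0,0,0]},{"gripper": 30,"dp": [0,0,0],"angular": [0,0,0]}]'

```text
time_s: 14.02
eef_pos: [0.6048, 0.1339, 0.265]
eef_rot: [0.601, 0.381, 0.592, -0.378]
wrist_force: [0.6, -0.7, -1.6]
gripper_width: 0.0349
```

Run:
```python
from h import *
to(.602,.129,.15)
```

```text
t 14.03 pos [0.6048 0.1339 0.265 ] dp mm [114.9  -6.    2.3] w 0.0349 F [ 0.6 -0.7 -1.6] tilt deg [-0.    0.48 -0.65]
```

Call:
servo_tool --moves '[{"gripper": 30,"dp": [40,-6,2],"angular": [0,0.5,-0.6]},{"gripper": 30,"dp": [40,0,0],"angular": [0,0,0]},{"gripper": 30,"dp": [35,0,0],"angular": [0,0,0]},{"gripper": 30,"dp": [0,0,0],"angular": [0,0,0]}]'

```text
time_s: 14.52
eef_pos: [0.6013, 0.1264, 0.1514]
eef_rot: [0.598, 0.381, 0.595, -0.379]
wrist_force: [0.4, 0.7, -0.0]
gripper_width: 0.035
```

Run:
```python
from h import *
to(.602,.129,.082)
```

```text
t 14.53 pos [0.6013 0.1264 0.1514] dp mm [69.4  1.4 -2.2] w 0.035 F [ 0.4  0.7 -0. ] tilt deg [ 0.    0.14 -0.22]
```

Call:
servo_tool --moves '[{"gripper": 30,"dp": [20,0,-2],"angular": [0,0,0]},{"gripper": 30,"dp": [20,0,0],"angular": [0,0,0]},{"gripper": 30,"dp": [15,0,0],"angular": [0,0,0]},{"gripper": 30,"dp": [0,0,0],"angular": [0,0,0]}]'

```text
time_s: 15.02
eef_pos: [0.6025, 0.1276, 0.0969]
eef_rot: [0.599, 0.382, 0.594, -0.379]
wrist_force: [0.6, -0.3, 0.6]
gripper_width: 0.0353
```

Run:
```python
from h import *
to(.602,.129,.082)
```

```text
t 15.03 pos [0.6025 0.1276 0.0969] dp mm [14.9  0.  -1.5] w 0.0353 F [ 0.6 -0.3  0.6] tilt deg [ 0.    0.22 -0.44]
```

Call:
servo_tool --moves '[{"gripper": 30,"dp": [8,0,-1],"angular": [0,0.2,-0.5]},{"gripper": 30,"dp": [4,0,0],"angular": [0,0,0]},{"gripper": 30,"dp": [2,0,0],"angular": [0,0,0]},{"gripper": 30,"dp": [0,0,0],"angular": [0,0,0]}]'

```text
time_s: 15.52
eef_pos: [0.6028, 0.1289, 0.083]
eef_rot: [0.596, 0.38, 0.596, -0.38]
wrist_force: [-0.3, 0.6, -0.4]
gripper_width: 0.0353
```

Call:
servo_tool --moves '[{"gripper": 30,"dp": [2,0,0],"angular": [0,0,0]}]'

```text
time_s: 15.65
eef_pos: [0.603, 0.1289, 0.0813]
eef_rot: [0.596, 0.38, 0.596, -0.38]
wrist_force: [-0.8, -0.3, -1.1]
gripper_width: 0.0354
```

Call:
servo_tool --moves '[{"gripper": 30,"dp": [1,0,0],"angular": [0,0,0]},{"gripper": 50,"dp": [0,0,0],"angular": [0,0,0]},{"gripper": 50,"dp": [0,0,0],"angular": [0,0,0]},{"gripper": 50,"dp": [0,0,0],"angular": [0,0,0]},{"gripper": 50,"dp": [-15,0,0],"angular": [0,0,0]},{"gripper": 50,"dp": [-30,0,0],"angular": [0,0,0]},{"gripper": 50,"dp": [-50,0,0],"angular": [0,0,0]},{"gripper": 50,"dp": [-50,0,0],"angular": [0,0,0]}]'

```text
time_s: 16.65
eef_pos: [0.6016, 0.1288, 0.2296]
eef_rot: [0.595, 0.379, 0.597, -0.381]
wrist_force: [1.2, 0.0, 0.3]
gripper_width: 0.0498
```

Call:
servo_tool --moves '[{"gripper": 50,"dp": [-40,0,0],"angular": [0,0,0]},{"gripper": 50,"dp": [0,0,0],"angular": [0,0,0]}]'

```text
time_s: 16.9
eef_pos: [0.6029, 0.1293, 0.2775]
eef_rot: [0.597, 0.381, 0.595, -0.379]
wrist_force: [0.6, -0.7, -0.5]
gripper_width: 0.0501
```

Run:
```python
from h import *
p=robot.snapshot("wrist"); save(p,"w3.png"); tops(p,.082,.0935); print("handle"); tops(p,.115,.15)
W=world(p);m=(W[...,2]>.12)&(W[...,2]<.15)&(np.hypot(W[...,0]-.537,W[...,1]-.181)<.06)
if m.sum()>20:
  q=W[m][:,:2]; d=np.linalg.svd(q-q.mean(0),full_matrices=False)[2][0]; print(m.sum(),q.mean(0),np.degrees(np.arctan2(d[1],d[0])))
s=robot.sense(); to(.537,.1805,.22); print(s["joint_positions"]); zz=rot(s).as_matrix()[:,2]; print("jaw deg",np.degrees(np.arctan2(zz[1],zz[0])))
```

```text
1529 [0.6454 0.153  0.0872] circ [645. 153.] 17.9
2858 [0.578  0.2691 0.0892] circ [577. 270.] 24.0
1326 [0.6038 0.1305 0.0872] circ [603. 130.] 18.0
2013 [0.4536 0.222  0.089 ] circ [451. 223.] 24.2
1911 [0.5007 0.0978 0.089 ] circ [499.  98.] 24.3
handle
2103 [0.5413 0.1843 0.1343] circ [538. 183.] 30.0
1961 [0.54113745 0.18430886] -113.6383244619565
t 16.95 pos [0.6023 0.1291 0.2757] dp mm [ 55.6 -37.7 -74.1] w 0.0502 F [ 0.6 -0.7 -0.1] tilt deg [ 0.    0.02 -0.13]
[-0.13270421  0.32385256 -0.23014819  1.71093279  0.08108633  1.11384549
 -1.52227655]
jaw deg -65.04929249523167
```

View pics/w3.png

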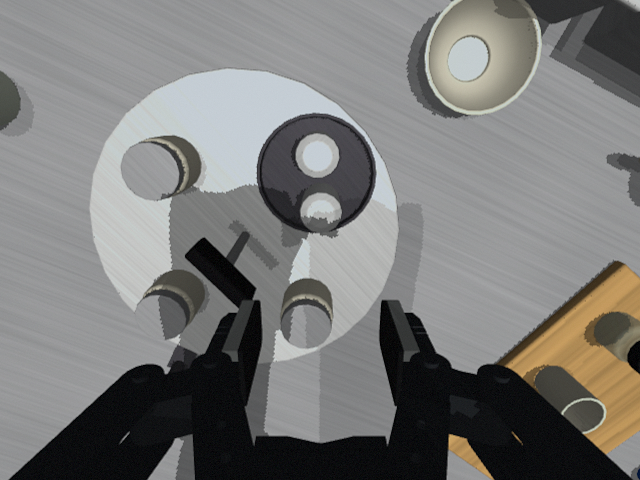

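Both tins stand upright in the pan, at pixels (316,155) and (320,210). The handle is at (220,268). The pan points to about −25° and the front to about 176°, so I'll turn the table −159°. That needs the jaw at +155° first, so the last joint has room.

Call:
servo_tool --moves '[{"gripper": 60,"dp": [0,-19,-37],"angular": [0,0,0]},{"gripper": 60,"dp": [0,-18,-37],"angular": [0,0,0]},{"gripper": 60,"dp": [0,0,0],"angular": [-10.5,0,0]},{"gripper": 60,"dp": [0,0,0],"angular": [-10.5,0,0]},{"gripper": 60,"dp": [0,0,0],"angular": [-10.5,0,0]},{"gripper": 60,"dp": [0,0,0],"angular": [-10.5,0,0]},{"gripper": 60,"dp": [0,0,0],"angular": [-10.5,0,0]},{"gripper": 60,"dp": [0,0,0],"angular": [-10.5,0,0]}]'

```text
time_s: 17.95
eef_pos: [0.5311, 0.1809, 0.2702]
eef_rot: [0.704, 0.003, 0.71, -0.006]
wrist_force: [0.0, -0.3, -0.4]
gripper_width: 0.0602
```

```bash
cat >> h.py <<'E'
def jaw(): 
    s=robot.sense(); zz=rot(s).as_matrix()[:,2]; print("jaw deg",np.degrees(np.arctan2(zz[1],zz[0])).round(1),"j",np.degrees(s["joint_positions"]).round(0))
E
python3 - <<'E'
from h import *
to(.5375,.1825,.22); jaw()
E
```

```text
t 17.95 pos [0.5311 0.1809 0.2702] dp mm [50.2  1.9  6.8] w 0.0602 F [ 0.  -0.3 -0.4] tilt deg [-0.   -0.44  0.18]
jaw deg -0.7 j [ -4.  15. -25. 104.   7.  63. -33.]
```

Call:
servo_tool --moves '[{"gripper": 60,"dp": [0,0,0],"angular": [-10.5,0,0]},{"gripper": 60,"dp": [0,0,0],"angular": [-10.5,0,0]},{"gripper": 60,"dp": [0,0,0],"angular": [-10.5,0,0]},{"gripper": 60,"dp": [0,0,0],"angular": [-10.5,0,0]},{"gripper": 60,"dp": [0,0,0],"angular": [-10.5,0,0]},{"gripper": 60,"dp": [0,0,0],"angular": [-10.5,0,0]},{"gripper": 60,"dp": [0,0,0],"angular": [-10.5,0,0]},{"gripper": 60,"dp": [0,0,0],"angular": [-10.5,0,0]}]'

```text
time_s: 18.95
eef_pos: [0.5266, 0.1789, 0.2639]
eef_rot: [0.514, -0.476, 0.527, 0.482]
wrist_force: [-0.6, -0.8, 0.2]
gripper_width: 0.06
```

Call:
servo_tool --moves '[{"gripper": 60,"dp": [0,0,0],"angular": [-10.5,0,0]},{"gripper": 60,"dp": [0,0,0],"angular": [-10.5,0,0]},{"gripper": 60,"dp": [0,0,0],"angular": [-10.5,0,0]},{"gripper": 60,"dp": [0,0,0],"angular": [-10.5,0,0]},{"gripper": 60,"dp": [0,0,0],"angular": [-10.5,0,0]},{"gripper": 60,"dp": [0,0,0],"angular": [-10.5,0,0]},{"gripper": 60,"dp": [0,0,0],"angular": [0,0,0]}]'

```text
time_s: 19.82
eef_pos: [0.5229, 0.1771, 0.2587]
eef_rot: [0.179, -0.673, 0.191, 0.692]
wrist_force: [0.8, -0.4, -0.1]
gripper_width: 0.0598
```

Run:
```python
from h import *
to(.5375,.1825,.18); jaw()
p=robot.snapshot("wrist"); W=world(p);x,y,z=W[...,0],W[...,1],W[...,2]
tops(p,.082,.095)
m=(z>.13)&(z<.15)&(np.hypot(x-.537,y-.181)<.06)
if m.sum()>20:
  q=W[m]; d=np.linalg.svd(q[:,:2]-q[:,:2].mean(0),full_matrices=False)[2][0]; print(m.sum(),q.mean(0),np.degrees(np.arctan2(d[1],d[0])))
```

```text
t 19.82 pos [0.5229 0.1771 0.2587] dp mm [ 78.2 -13.8 -11.5] w 0.0598 F [ 0.8 -0.4 -0.1] tilt deg [-0.    1.2  -1.31]
jaw deg 149.6 j [ 16.  21. -50. 104.  17.  65. 109.]
3473 [0.4983 0.0972 0.0893] circ [499.  98.] 23.9
2729 [0.4513 0.2214 0.0892] circ [451. 223.] 24.0
1509 [0.6011 0.1302 0.0872] circ [603. 131.] 18.0
1360 [0.6426 0.1526 0.0871] circ [645. 153.] 18.1
2147 [0.5754 0.2685 0.0891] circ [577. 270.] 24.3
832 [0.8341 0.1856 0.0868] circ [834. 184.] 37.5
1549 [0.53626477 0.18182802 0.13984569] 65.66451512163322
```

Call:
servo_tool --moves '[{"gripper": 60,"dp": [20,-14,-12],"angular": [-6,1.2,-1.3]},{"gripper": 60,"dp": [25,0,0],"angular": [0,0,0]},{"gripper": 60,"dp": [0,0,0],"angular": [0,0,0]}]'

```text
time_s: 20.25
eef_pos: [0.5399, 0.1827, 0.2118]
eef_rot: [0.154, -0.69, 0.154, 0.69]
wrist_force: [-0.0, -0.3, 0.7]
gripper_width: 0.0597
```

Run:
```python
from h import *
to(.537,.183,.136); jaw()
```

```text
t 20.25 pos [0.5399 0.1827 0.2118] dp mm [75.8  1.   2.7] w 0.0597 F [-0.  -0.3  0.7] tilt deg [0.   0.02 0.05]
jaw deg 154.9 j [ 14.  24. -50. 106.  21.  59. 111.]
```

Call:
servo_tool --moves '[{"gripper": 60,"dp": [25,1,3],"angular": [-0.8,0,0]},{"gripper": 60,"dp": [25,0,0],"angular": [0,0,0]},{"gripper": 60,"dp": [22,0,0],"angular": [0,0,0]},{"gripper": 60,"dp": [0,0,0],"angular": [0,0,0]}]'

```text
time_s: 20.75
eef_pos: [0.538, 0.1838, 0.1411]
eef_rot: [-0.153, 0.691, -0.152, -0.69]
wrist_force: [0.8, -0.5, -0.0]
gripper_width: 0.06
```

Run:
```python
from h import *
to(.537,.183,.136); jaw()
```

```text
t 20.75 pos [0.538  0.1838 0.1411] dp mm [5.1 1.2 0.6] w 0.06 F [ 0.8 -0.5 -0. ] tilt deg [-0.   -0.13  0.12]
jaw deg 155.1 j [ 11.  29. -47. 110.  27.  52. 107.]
```

Close on the handle with a moderate squeeze.

Call:
servo_tool --moves '[{"gripper": 60,"dp": [5,1,0],"angular": [0,0,0]},{"gripper": 5,"dp": [0,0,0],"angular": [0,0,0]},{"gripper": 5,"dp": [0,0,0],"angular": [0,0,0]},{"gripper": 5,"dp": [0,0,0],"angular": [0,0,0]},{"gripper": 5,"dp": [0,0,0],"angular": [0,0,0]},{"gripper": 5,"dp": [0,0,0],"angular": [0,0,0]},{"gripper": 5,"dp": [0,0,0],"angular": [0,0,0]}]' --squeeze 40

```text
time_s: 21.62
eef_pos: [0.5387, 0.1834, 0.1382]
eef_rot: [-0.154, 0.692, -0.152, -0.689]
wrist_force: [0.3, 0.6, -2.9]
gripper_width: 0.0114
```

Run:
```python
from h import *
to(.537,.183,.136); jaw(); print(robot.sense()["torque"])
```

```text
t 21.62 pos [0.5387 0.1834 0.1382] dp mm [2.2 1.1 1.4] w 0.0114 F [ 0.3  0.6 -2.9] tilt deg [-0.   -0.26  0.23]
jaw deg 155.0 j [ 11.  29. -47. 110.  27.  52. 106.]
[ 0.12911426  0.0040346  -0.03934916]
```

Call:
servo_tool --moves '[{"gripper": 5,"dp": [0,0,0],"angular": [3,0,0]},{"gripper": 5,"dp": [0,0,0],"angular": [5,0,0]},{"gripper": 5,"dp": [0,0,0],"angular": [6,0,0]},{"gripper": 5,"dp": [0,0,0],"angular": [6,0,0]},{"gripper": 5,"dp": [0,0,0],"angular": [6,0,0]},{"gripper": 5,"dp": [0,0,0],"angular": [6,0,0]}]'

```text
time_s: 22.38
eef_pos: [0.5389, 0.1832, 0.1382]
eef_rot: [-0.344, 0.62, -0.341, -0.617]
wrist_force: [1.1, -0.2, -4.1]
gripper_width: 0.0111
```

Run:
```python
from h import *
to(.538,.183,.138); jaw()
```

```text
t 22.38 pos [0.5389 0.1832 0.1382] dp mm [0.2 0.9 0.3] w 0.0111 F [ 1.1 -0.2 -4.1] tilt deg [ 0.   -0.1   0.34]
jaw deg 122.1 j [  6.  27. -39. 110.  22.  50.  78.]
```

Call:
servo_tool --moves '[{"gripper": 5,"dp": [0,0,0],"angular": [7,0,0]},{"gripper": 5,"dp": [0,0,0],"angular": [7,0,0]},{"gripper": 5,"dp": [0,0,0],"angular": [7,0,0]},{"gripper": 5,"dp": [0,0,0],"angular": [7,0,0]},{"gripper": 5,"dp": [0,0,0],"angular": [7,0,0]},{"gripper": 5,"dp": [0,0,0],"angular": [7,0,0]},{"gripper": 5,"dp": [0,0,0],"angular": [7,0,0]},{"gripper": 5,"dp": [0,0,0],"angular": [7,0,0]}]'

```text
time_s: 23.38
eef_pos: [0.5389, 0.1828, 0.1382]
eef_rot: [0.6, -0.378, 0.597, 0.376]
wrist_force: [1.7, 0.5, -3.9]
gripper_width: 0.0112
```

Call:
servo_tool --moves '[{"gripper": 5,"dp": [0,0,0],"angular": [7,0,0]},{"gripper": 5,"dp": [0,0,0],"angular": [7,0,0]},{"gripper": 5,"dp": [0,0,0],"angular": [7,0,0]},{"gripper": 5,"dp": [0,0,0],"angular": [7,0,0]},{"gripper": 5,"dp": [0,0,0],"angular": [6,0,0]},{"gripper": 5,"dp": [0,0,0],"angular": [5,0,0]},{"gripper": 5,"dp": [0,0,0],"angular": [0,0,0]}]'

```text
time_s: 24.25
eef_pos: [0.5387, 0.1826, 0.1382]
eef_rot: [0.693, -0.149, 0.69, 0.147]
wrist_force: [2.1, -0.7, -2.2]
gripper_width: 0.0116
```

```bash
cat > m.py <<'E'
from h import *
to(.538,.183,.138); jaw()
for n in ["top","wrist","scene"]:
    p=robot.snapshot(n); save(p,n+"_m%d.png"%int(10*robot.sense()["time_s"])); W=world(p);x,y,z=W[...,0],W[...,1],W[...,2]
    print(n); V=p["range_z"]>0
    k,l,st,c=cv2.connectedComponentsWithStats((V&(z>.08)&(z<.096)&(np.hypot(x-.538,y-.183)<.15)).astype(np.uint8))
    for i in range(1,k):
        if st[i,4]>40:
            q=W[l==i]; cc,r=cv2.minEnclosingCircle(q[:,:2].astype(np.float32)*1000); print(" top",st[i,4],np.round(cc),round(r,1),"ang",np.degrees(np.arctan2(cc[1]-183,cc[0]-538)).round(1))
    m=V&(x<.375)&(x>.31)&(abs(y-.19)<.05)&(z<.05)&(z>.028)
    if m.any(): q=W[m].mean(0); print(" pin",q.round(4),np.degrees(np.arctan2(q[1]-.183,q[0]-.538)).round(1))
    for qn in ["pan","front"]:
        for d in robot.spot_point(qn,p)[:1]: print(" ",qn,round(d["conf"],2),np.round(d["point"],3))
E
python3 m.py
```

```text
t 24.25 pos [0.5387 0.1826 0.1382] dp mm [ 0.2  0.6 -0.5] w 0.0116 F [ 2.1 -0.7 -2.2] tilt deg [0.   0.26 0.22]
jaw deg 24.2 j [-11.  23. -17. 111.  10.  47. -10.]
top
 top 42 [631. 209.] 17.3 ang 15.3
 top 248 [576.  94.] 24.2 ang -67.1
 top 53 [445. 116.] 15.5 ang -144.2
  pan 0.9 [0.45  0.143 0.036]
wrist
 top 11431 [498. 270.] 24.0 ang 114.4
 top 4239 [455. 170.] 18.4 ang -171.4
 top 7370 [624. 222.] 24.7 ang 24.6
 top 3616 [444. 124.] 18.4 ang -147.7
 top 1369 [573. 107.] 16.3 ang -65.6
 pin [0.3437 0.1989 0.0328] 175.3
  front 0.57 [0.446 0.188 0.041]
scene
 top 98 [457. 166.] 19.8 ang -168.2
 top 96 [447. 118.] 18.0 ang -144.6
 top 201 [625. 220.] 26.4 ang 23.1
 top 227 [580.  93.] 26.9 ang -65.0
 pin [0.3402 0.1921 0.0346] 177.4
  pan 0.97 [0.452 0.144 0.036]
  front 0.84 [0.45  0.192 0.04 ]
```

Call:
servo_tool --moves '[{"gripper": 5,"dp": [0,0,0],"angular": [6,0,0]},{"gripper": 5,"dp": [0,0,0],"angular": [7,0,0]},{"gripper": 5,"dp": [0,0,0],"angular": [7,0,0]},{"gripper": 5,"dp": [0,0,0],"angular": [5,0,0]},{"gripper": 5,"dp": [0,0,0],"angular": [3,0,0]},{"gripper": 5,"dp": [0,0,0],"angular": [0,0,0]}]'

```text
time_s: 25.45
eef_pos: [0.5385, 0.1826, 0.1382]
eef_rot: [0.708, 0.028, 0.705, -0.028]
wrist_force: [2.3, -0.5, -1.6]
gripper_width: 0.0114
```

```bash
python3 m.py; ls pics
```

```text
t 25.45 pos [0.5385 0.1826 0.1382] dp mm [ 0.2  0.3 -0.5] w 0.0114 F [ 2.3 -0.5 -1.6] tilt deg [-0.    0.3   0.05]
jaw deg -4.5 j [-16.  23. -11. 111.   6.  46. -35.]
top
 top 245 [631. 174.] 23.8 ang -5.6
 top 247 [529.  86.] 23.8 ang -95.1
wrist
 top 11384 [545. 278.] 24.0 ang 86.0
 top 4244 [459. 212.] 18.2 ang 160.2
 top 7372 [632. 177.] 24.3 ang -3.7
 top 3635 [427. 176.] 18.2 ang -176.6
 top 1372 [532.  99.] 16.4 ang -94.4
 pin [0.3432 0.1978 0.0337] 175.6
scene
 top 163 [547. 274.] 25.8 ang 84.5
 top 88 [458. 207.] 18.7 ang 163.1
 top 93 [429. 171.] 18.7 ang -173.6
 top 213 [632. 173.] 26.3 ang -6.2
 top 215 [533.  85.] 28.8 ang -92.9
 pin [0.3399 0.1921 0.0343] 177.4
  pan 0.63 [0.444 0.193 0.041]
  front 0.68 [0.446 0.194 0.038]
scene0.png
scene_m246.png
scene_m258.png
top0.png
top_m243.png
top_m255.png
topc.png
w1.png
w2.png
w3.png
wrist_m244.png
wrist_m256.png
```

View pics/scene_m258.png

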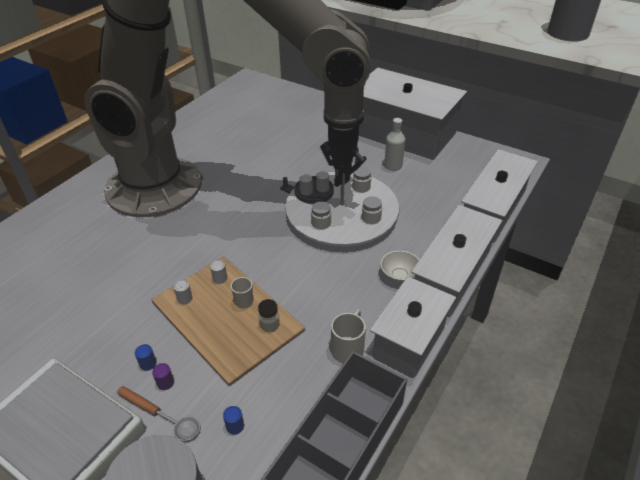

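View pics/wrist_m256.png

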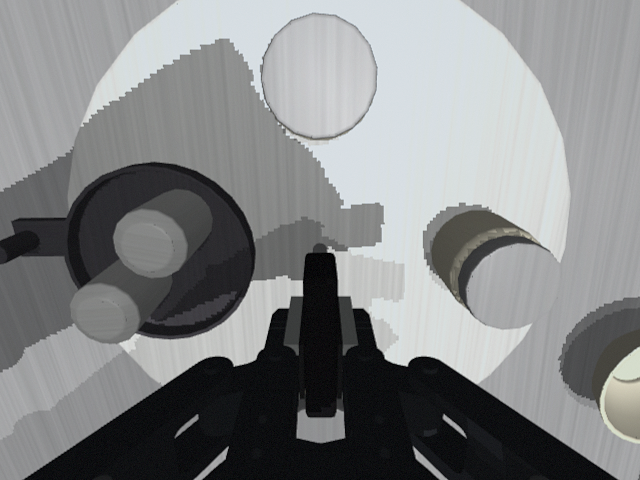

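The scene picture shows both tins upright in the pan at (307,185) and (322,182), with the pan over the pointer at (287,186). The other two tins and the bystanders look undisturbed. In the wrist picture the pan (160,250) is in line with the pointer (40,238), and the handle is held between the pads. Handing in.

```bash
python3 -c "
from h import *
print(robot.sign_off()); to(.538,.183,.138); jaw()"
```

```text
the job is handed in; nothing more can be done
None
the job is handed in; nothing more can be done
```

I stood two tins from the board upright in the pan and let go of them. Then I gripped the handle at 40 N, turned the carousel about 159° clockwise to the front, and handed in at about 26 s still holding it. The hand-in gave no verdict.

**Last checks:**
- **Pan position:** the wrist view put the pan at about 176° against a pointer direction of 175.6–176.3°. That is roughly 1 mm at the pan centre; the limit is 12 mm.
- **Camera disagreement:** the scene and top views differed by 1–2°, about 2–3 mm at the pan.
- **Tins in the pan:** they looked upright, about 21 and 27 mm from the pan's centre.
- **Grip:** the finger opening was 11.4 mm on the 12 mm handle, so it was held.
- **Everything else:** the other two tins and the bystanders looked unmoved in the last scene picture. I judged this by eye and did not measure them again.

While setting down the first tin I pressed too far and the wrist force briefly reached about 50 N, below the 120 N limit. I backed off before releasing, and the tin stayed upright.

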